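# Pin and lock the telescopic work stop

### The arm

A 6-joint arm with a two-finger parallel gripper is mounted at the origin on the work surface. World frame = base frame: x ahead of the robot, y to its left, z up, the work surface at z = 0. Lengths are in m, angles in rad, forces in N, time in s.
With the tool pointing down it reaches from about 0.25 to 0.775 m from the base axis. Payload 4 kg.
Tool frame: the origin (TCP) lies at the centre of the arm's flange, where the gripper is bolted on; the fingertips stand 199 mm ahead of it and the grasp point (between the pads) lies 180 mm ahead of it (robot.tcp_to_tips is the z of the fingertips in the tool frame, in m); z points along the fingers, y is the line along which they close (so a half turn about z gives the same grasp; the last joint's range is limited). The gripper opens to 94 mm and grips with 3 to 60 N. Pads are 16 mm wide; open, the fingers measure 119 mm over their backs; the gripper's body (75 mm by 177 mm) begins 78 mm behind the grasp point.
Start: joints at [1.111, 0.087, 1.371, -0, 1.684, -0.103], TCP at [0.192, 0.515, 0.405] pointing down, gripper open.
Joint ranges: [-3.1, 3.1], [-0.76, 2.03], [0.27, 2.55], [-1.08, 4.22], [0.17, 2.65], [-2.57, 2.57]. Speed limits (rad/s): [2.79, 2.79, 3.14, 3.14, 3.14, 3.14].

### API

Orientations are given as [roll, pitch, yaw] about the fixed x, y, z axes, in that order (R = Rz(yaw) Ry(pitch) Rx(roll)).
In Python, from bench import robot gives the robot as it stands.
- The arm moves only by the tool play_rows, never from a script. Its arguments are lists of equal length, an entry for each row: "translation": the shift along the tool's x, y, z scaled (see below), a list of three; "twist": the turn, a rotation vector about the tool's x, y, z scaled (see below), a list of three; "gripper": the opening, from -1 (shut) to 1 (fully open). A call has 1 to 8 rows; each row shifts and turns the commanded pose from where the row before left it, along the tool's axes as they then stand; what a row does not reach is not made up. The controller multiplies each number of a shift by 0.04 m and each number of a turn by 0.1 rad. A row lasts 1/10 s, in which the tool goes at most 50 mm and 8.59 degrees, less where a joint would pass 70% of its speed; a pose out of reach is approached as far as the arm can. A call with a number of a shift or a turn outside -1 to 1 is refused whole. A call with a gripper value outside its range is refused whole. The fingers move at their own pace and stop on an object; the grip force is fixed at half the most. Time passes only in rows, so rows that do not move let the fingers close. It gives the time, the measured TCP pose, the force, the opening and the grip force at its end, in the units of the state.
- robot.get_obs(): the state, without advancing time (a new reading comes with each control period).
- robot.snapshot(name): name is "scene" or "top" or "wrist"; returns the picture (420x560x3 uint8, red, green, blue); there is no depth.
- robot.camera_model(name): a dict with "camera_matrix" (3x3 intrinsics, pixels), "k1" (the pictures are not rectified: a ray, as slopes to the right and down, at radius r is drawn at 1 + k1 r^2 times it, then the intrinsics apply), "rvec" (rotation vector, rad) and "tvec" (3), from world to camera coordinates, as OpenCV has them. Camera axes: x right, y down, z forward; pixel columns grow to the right and rows downward; lengths in m; the calibration is good to about 2 mm. A picture is of the moment at which its call begins: read the wrist's pose just before it. camera_model takes no time and is no camera call; for the wrist camera it gives the pose at the moment of the call.
- robot.close_job(): hands the job in; it is judged then, once.
Trained networks look in the newest picture that a camera, given by its name, has taken for a name from the list of things; names that differ only in an ending like _2 or _b are one class to them, and where a whole thing is asked for, a point or a joint stands for the part that bears it (a point fixed in the world has none). Each returns a list of dicts, best first, with "score" (0 to 1); they miss things now and then, are a little off and sometimes report something else, mostly with a low value. They report only what shows in the picture. A call takes as long as a camera call. They do not tell look-alikes from the thing itself.
- robot.recognise(name, camera): "centre" ([x, y, z] in m, in world coordinates, good to about 4 mm: the middle of the surface that is visible of it).
- robot.spot_point(name, camera): "centre" ([x, y, z] in m, in world coordinates, good to about 4 mm: a listed point, or the origin of a listed thing).
The state is a dict: "time": time; "joint_positions": joint angles; "qvel": joint speeds; "joint_torque": joint torques, N m; "tool_pos": TCP position; "ee_rot": TCP orientation; "wrist_force": force on the tool from outside, world axes, zero at the start; "wrist_torque": the same for the moment, N m; "width": finger opening in m; "finger_force": force on a finger pad.
Only numpy, scipy, OpenCV 4.12 (cv2) and the standard library are available. Lean on these libraries where they do the work, as an engineer would, in place of code of your own. Each camera call takes 0.05 s, during which the arm holds its last target. There are 200 camera calls.

### The job

Slide the bench stop's bar into its sleeve until the hole hidden inside the sleeve lines up with the sleeve's own hole, and put the cross-barred locking pin down through both. Then push the pin down against its spring collar and turn it a quarter turn clockwise (seen from above) under the two keepers, until it springs up into their pockets and is locked. Let go of it, and leave the round-knobbed pin in its block and the jar and wrench undisturbed.

Things in the scene. Friction and masses are not known exactly. Their poses are not given: they have to be found in the camera images.
- sleeve: Fixed grey steel square sleeve on a bench plate, 150 long (x), 52 wide (y), top face at z = 86. Origin on the bench under its middle; x along the bar, out towards the head; z up. A vertical hole, 18 in diameter, runs on the line x = y = 0 through its top wall (8 thick) and bottom wall (z = 30 to 38); below that is free space down to z = 6.
- top_hole (a point): Centre of the sleeve's hole, level with its top face (86 over the bench), axes as the sleeve's. The bar fills the sleeve below it; the bar's upper face is 10 below the sleeve's top face.
- collar (a joint): How far the spring collar is pressed down (m): 0 at rest, 0.0075 at the bottom; 6 N to start, 11 N at the bottom. It is a steel washer 30 square with an 18.5 hole, on a spring round the sleeve's hole; at rest its upper face is 14 above the sleeve's top face. The pin's cross-bar rests on it.
- keeper_a (a point): Middle of the top of the keeper at the sleeve's -y side, 28 above the sleeve's top face; it spans x = -15 to 15, y = -19 to -34 of the sleeve. Under its roof: at x = +10 to +14 a low rail (underside 19 above the sleeve's top face), the way in; at x = -7 to +10 the pocket (ceiling at 22); at x = -7 to -15 a post that stops the turn.
- keeper_b (a point): The other keeper, at +y, is the same turned by half a turn. The cross-bar comes down between the two, along the sleeve's x (within 0.5 rad); pressed until its top is below the rails (its underside under 9 above the sleeve's top face, collar at least 5.5 mm down), it turns clockwise from above by a quarter turn against the posts; let go, it rises 3 into the pockets.
- mouth (a point): Middle of the sleeve's open end at x = 75, 58 over the bench. Out of it comes the aluminium bar, 36 square, which slides along x with about 4 N of friction and stays where left. Its one vertical hole, 18 in diameter, is out of sight in the sleeve: at the start 25 to 55 too far out. The bar can slide from 70 too far out to 30 too far in, and cannot turn.
- head_top (a point): Middle of the top edge of the head, an upright plywood board 18 thick (along x), 80 wide, 85 high on the bar's outer end, top edge 140 over the bench; slide the bar by it. Its threaded stem is set differently every time: bar hole to middle of head is 145 to 165, so the hole must be felt for: a pin standing in the sleeve's hole rests on the bar until the holes meet, then drops and blocks the bar.
- lock_pin: Locking pin, steel, 0.18 to 0.29 kg. Origin on its axis at the underside of its cross-bar (60 long along its x, 10 wide, 10 high, hub 24 in diameter). Shank 16 in diameter, 76 long below the origin. Starts upright in the block, cross-bar on the block's top. Origin above the sleeve's top face: 66 when standing on the bar, 14 when dropped right in, 12 when locked. A half turn makes no difference.
- pin_grip (a point): Point in the locking pin's grip, 42 above its origin. The grip is a flat upright tab 30 wide (pin's x), 12 thick (pin's y), from 10 to 65 above the origin: pinch it across its thickness, this high or higher, so that the fingertips clear the keepers.
- pin_tip (a point): Centre of the lower end of the locking pin's shank, 76 below its origin; the last 6 taper to 11 in diameter.
- round_pin: Bystander: a thinner pin of another fixture, shank 12 in diameter and 60 long, round black knob; origin on its axis at the underside of its flange, on the block's top. Stands in the other hole of the block.
- pin_block: Fixed wooden block 150 (x) by 64 (y), 80 high, origin under its middle, with two upright holes 20 in diameter at x = -40 and x = +40; either pin may stand in either.
- jar: Bystander: amber glass jar, 64 in diameter, 85 high, origin under its middle.
- wrench: Bystander: steel spanner 190 long lying on the bench, origin at its middle, along its x.
Mind the look-alikes: they are no part of the job. What is shaped like the lock_pin but green or red is not meant.

How it is judged:
By the outcome, as a careful person would: the job done as asked, in the order asked, and still so for the second after the job is handed in, with the robot touching nothing.
It also fails if it takes over 59 s, if anything falls off the work surface, if the arm or the gripper's body presses on something with over 40 N, if the wrist force passes 120 N, or if a joint passes its speed limit or range.

## Working session

There is one attempt and no reset: what is moved stays moved. The work goes in short steps, Python scripts to look and compute and a tool call to move; the robot and the scene stay as the last step left them, time stands still between calls to the robot, and variables do not carry over. Pictures are saved under pics/ and viewed, at most 10 in all, crops included, and the job is handed in when it is done.

Besides the shell and the picture viewer there is one more tool, called after "Request:" as name(argument=value, ...) on one line, values as JSON. play_rows: Moves the arm, as the interface text tells. Its arguments: {"type":"object","properties":{"translation":{"type":"array","items":{"type":"array","items":{"type":"number","minimum":-1,"maximum":1}}},"twist":{"type":"array","items":{"type":"array","items":{"type":"number","minimum":-1,"maximum":1}}},"gripper":{"type":"array","items":{"type":"number"}}},"required":["translation","twist","gripper"]}

```bash
mkdir -p pics; ls
cat > h.py <<'E'
import numpy as np, cv2
from bench import robot
def snap(c,fn):
    im=robot.snapshot(c); cv2.imwrite('pics/'+fn,im[:,:,::-1]); return im
def proj(c,p):
    m=robot.camera_model(c); K=np.array(m['camera_matrix'])
    R,_=cv2.Rodrigues(np.array(m['rvec'],float)); q=R@np.array(p,float)+np.array(m['tvec']).ravel()
    s=q[:2]/q[2]; s=s*(1+m['k1']*(s@s)); return (K@np.r_[s,1])[:2]
def ray(c,uv,z):
    m=robot.camera_model(c); K=np.array(m['camera_matrix'])
    R,_=cv2.Rodrigues(np.array(m['rvec'],float)); t=np.array(m['tvec']).ravel()
    s=cv2.undistortPoints(np.array([[uv]],float),K,np.array([m['k1'],0,0,0.]))[0,0]
    d=R.T@np.r_[s,1]; o=-R.T@t; return o+d*(z-o[2])/d[2]
def st():
    o=robot.get_obs(); print({k:np.round(o[k],4).tolist() for k in('time','tool_pos','ee_rot','wrist_force','width','finger_force')}); return o
E
python3 - <<'E'
from h import *
st()
for c in('scene','top'):
    snap(c,c+'0.png')
    for n in('sleeve','lock_pin','round_pin','pin_block','jar','wrench'):
        print(c,n,[(np.round(d['centre'],3).tolist(),round(d['score'],2),proj(c,d['centre']).round().tolist()) for d in robot.spot_point(n,c)[:4]])
    for n in('top_hole','head_top','keeper_a','mouth','pin_grip'):
        print(c,n,[(np.round(d['centre'],3).tolist(),round(d['score'],2),proj(c,d['centre']).round().tolist()) for d in robot.spot_point(n,c)[:4]])
st()
E
```

```text
pics
{'time': 0.0, 'tool_pos': [0.1921, 0.5153, 0.4035], 'ee_rot': [-3.1394, -0.0002, 2.7848], 'wrist_force': [0.0857, 0.5574, 0.209], 'width': 0.0942, 'finger_force': 0.0}
scene sleeve [([0.559, -0.039, -0.005], 0.58, [300.0, 228.0])]
scene lock_pin [([0.449, -0.382, 0.074], 0.92, [121.0, 205.0]), ([0.422, -0.268, 0.082], 0.8, [174.0, 179.0]), ([0.348, -0.183, 0.077], 0.57, [208.0, 144.0]), ([0.314, -0.286, 0.08], 0.57, [158.0, 143.0])]
scene round_pin [([0.505, -0.283, 0.08], 0.76, [174.0, 214.0]), ([0.574, 0.032, 0.06], 0.41, [338.0, 209.0])]
scene pin_block [([0.462, -0.276, 0.002], 0.6, [182.0, 216.0]), ([0.507, -0.28, 0.078], 0.4, [175.0, 215.0])]
scene jar [([0.761, 0.082, 0.002], 0.58, [394.0, 298.0])]
scene wrench [([0.388, -0.008, 0.003], 0.86, [290.0, 161.0]), ([0.427, -0.27, 0.121], 0.39, [170.0, 169.0]), ([0.464, -0.275, -0.002], 0.23, [182.0, 217.0])]
scene top_hole [([0.555, -0.037, 0.087], 0.82, [303.0, 202.0]), ([0.584, -0.041, 0.114], 0.24, [307.0, 208.0])]
scene head_top [([0.59, 0.154, 0.14], 0.61, [407.0, 177.0])]
scene keeper_a [([0.534, -0.033, 0.113], 0.87, [3
[... 981 characters left out ...]
.86, [154.0, 205.0])]
top keeper_a [([0.532, -0.031, 0.114], 0.96, [248.0, 220.0]), ([0.581, -0.044, 0.115], 0.6, [250.0, 196.0])]
top mouth [([0.466, -0.274, -0.001], 0.66, [358.0, 239.0]), ([0.57, 0.039, 0.055], 0.63, [216.0, 213.0]), ([0.559, -0.04, 0.083], 0.5, [251.0, 209.0]), ([0.59, 0.151, 0.144], 0.48, [156.0, 204.0])]
top pin_grip [([0.426, -0.267, 0.121], 0.68, [368.0, 251.0]), ([0.446, -0.383, 0.117], 0.65, [419.0, 232.0]), ([0.345, -0.185, 0.119], 0.51, [336.0, 296.0]), ([0.313, -0.284, 0.117], 0.51, [387.0, 303.0])]
{'time': 1.2, 'tool_pos': [0.1921, 0.5154, 0.4047], 'ee_rot': [3.1415, 0.0, 2.7848], 'wrist_force': [-0.1135, -0.1255, 0.1304], 'width': 0.0939, 'finger_force': 0.0}
```

Run:
```python
import cv2
a=cv2.imread('pics/scene0.png');b=cv2.imread('pics/top0.png')
cv2.imwrite('pics/s1.png',cv2.resize(a[110:320,80:360+80],None,fx=2.2,fy=2.2,interpolation=cv2.INTER_CUBIC)[:600,:800])
cv2.imwrite('pics/t1.png',cv2.resize(b[120:330,140:450],None,fx=2.5,fy=2.5,interpolation=cv2.INTER_CUBIC))
```

```text
(no output)
```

View pics/s1.png

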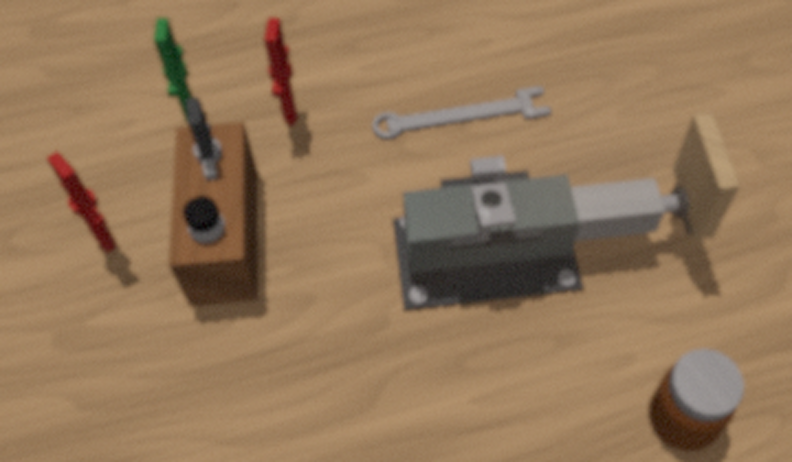

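View pics/t1.png

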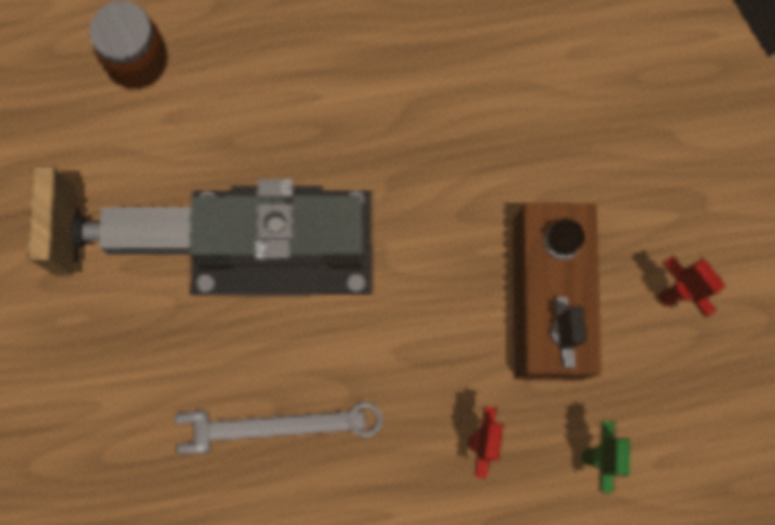

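The lock pin could be confused with four things, by scene pixel: red at (121,205), red at (208,144), green at (158,143), and the round-knobbed pin at (174,214). The one I want is the grey cross-barred pin in the block, at scene (174,179) / top (366,254). The sleeve's x axis runs at about 80° in the world, with the head at +y.

Request:
play_rows(translation=[[-0.72, -0.96, 0], [-0.72, -0.96, 0], [-0.72, -0.96, 0], [-0.72, -0.96, 0], [-0.72, -0.96, 0], [-0.72, -0.96, 0], [-0.72, -0.96, 0], [-0.72, -0.96, 0]], twist=[[0, 0, 0], [0, 0, 0], [0, 0, 0], [0, 0, 0], [0, 0, 0], [0, 0, 0], [0, 0, 0], [0, 0, 0]], gripper=[1, 1, 1, 1, 1, 1, 1, 1])

```text
time: 2.0
tool_pos: [0.3004, 0.1453, 0.405]
ee_rot: [3.141, 0.001, 2.786]
wrist_force: [0.6, 0.1, 0.7]
width: 0.0937
finger_force: 0.0
```

Request:
play_rows(translation=[[-0.72, -0.96, 0], [-0.72, -0.96, 0], [-0.72, -0.96, 0], [-0.72, -0.96, 0], [-0.72, -0.96, 0], [-0.72, -0.96, 0], [-0.72, -0.96, 0], [-0.72, -0.96, 0]], twist=[[0, 0, 0], [0, 0, 0], [0, 0, 0], [0, 0, 0], [0, 0, 0], [0, 0, 0], [0, 0, 0], [0, 0, 0]], gripper=[1, 1, 1, 1, 1, 1, 1, 1])

```text
time: 2.8
tool_pos: [0.4093, -0.2235, 0.4049]
ee_rot: [3.141, 0.001, 2.784]
wrist_force: [0.4, 0.5, -0.5]
width: 0.094
finger_force: 0.0
```

Request:
play_rows(translation=[[-0.72, -0.96, 0], [0, 0, 0], [0, 0, 0], [0, 0, 0], [0, 0, 0], [0, 0, 0]], twist=[[0, 0, 0], [0, 0, -1], [0, 0, -1], [0, 0, -1], [0, 0, -1], [0, 0, -1]], gripper=[1, 1, 1, 1, 1, 1])

```text
time: 3.4
tool_pos: [0.4229, -0.2674, 0.4046]
ee_rot: [3.141, 0.0, -2.994]
wrist_force: [-0.1, -0.1, -0.6]
width: 0.0939
finger_force: 0.0
```

```bash
cat >> h.py <<'E'
def spots(c,*ns):
    for n in ns: print(c,n,[(np.round(d['centre'],4).tolist(),round(d['score'],2),proj(c,d['centre']).round().tolist()) for d in robot.spot_point(n,c)[:4]])
E
python3 - <<'E'
from h import *
print(robot.get_obs()['joint_positions'])
st(); im=snap('wrist','w1.png'); spots('wrist','lock_pin','pin_grip','round_pin','pin_tip')
print(np.array([ray('top',p,.09) for p in((364,240),(368,265.2))]))
E
```

```text
[-6.77333619e-01 -2.37822228e-02  1.48493392e+00  1.17078969e-04
  1.68052071e+00 -2.39530258e+00]
{'time': 3.4, 'tool_pos': [0.4229, -0.2674, 0.4046], 'ee_rot': [3.1415, 0.0, -2.9944], 'wrist_force': [-0.124, -0.115, -0.6182], 'width': 0.0939, 'finger_force': 0.0}
wrist lock_pin [([0.3458, -0.181, 0.0759], 0.93, [374.0, 137.0]), ([0.4268, -0.2657, 0.083], 0.91, [281.0, 202.0]), ([0.3146, -0.2889, 0.0775], 0.91, [274.0, 89.0]), ([0.4482, -0.384, 0.0772], 0.77, [172.0, 205.0])]
wrist pin_grip [([0.3141, -0.2837, 0.1179], 0.96, [279.0, 84.0]), ([0.4438, -0.3845, 0.1164], 0.88, [157.0, 212.0]), ([0.4216, -0.2681, 0.1223], 0.82, [280.0, 208.0])]
wrist round_pin [([0.5044, -0.2831, 0.0791], 0.59, [257.0, 263.0]), ([0.5588, -0.036, 0.0026], 0.45, [420.0, 292.0])]
wrist pin_tip [([0.3429, -0.1834, 0.0027], 0.92, [354.0, 131.0]), ([0.4435, -0.3825, 0.0008], 0.86, [193.0, 185.0])]
[[ 0.45164305 -0.26936205  0.09      ]
 [ 0.39723228 -0.26710116  0.09      ]]
```

View pics/w1.png

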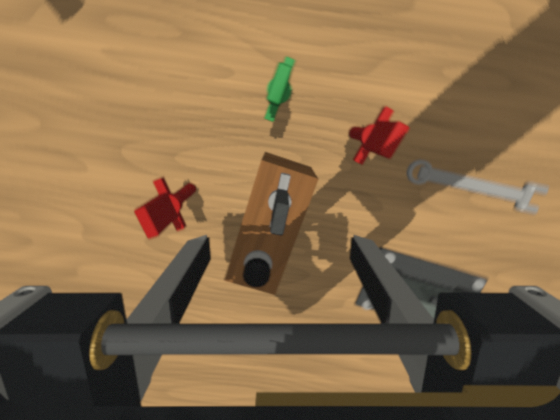

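The wrist picture shows the grey cross-barred pin at (281,205) in the block and the round knob at (257,270). The red and green pins stand outside the block. Next is one close crop to confirm the choice and read the tab's angle.

Run:
```python
import cv2
a=cv2.imread('pics/w1.png')[150:260,220:340]
cv2.imwrite('pics/w1c.png',cv2.resize(a,None,fx=5,fy=5,interpolation=cv2.INTER_CUBIC))
```

```text
(no output)
```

View pics/w1c.png

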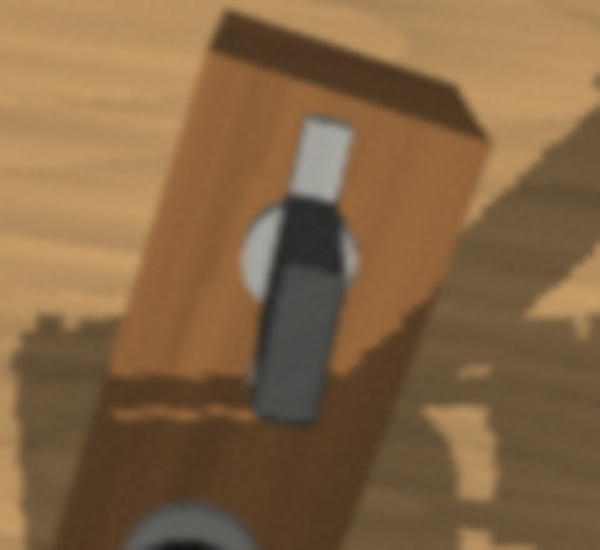

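The crop confirms a grey cross-bar pin with a dark tab. The tab's top corners are at crop (286,262), (346,272), (316,425) and (253,412).

Run:
```python
from h import *
f=lambda x,y,z: ray('wrist',(220+x/5-.4,150+y/5-.4),z)
c=np.array([f(*p,.145) for p in((286,262),(346,272),(316,425),(253,412))]);print(c,c.mean(0))
for a,b in((c[0],c[3]),(c[1],c[2]),(f(305,118,.09),f(289,195,.09)),(f(352,128,.09),f(338,203,.09))):
    d=b-a; print(np.degrees(np.arctan2(d[1],d[0])),np.hypot(*d[:2]))
print(f(328,122,.09),f(305,118,.09))
```

```text
[[ 0.40939525 -0.27231383  0.145     ]
 [ 0.40971138 -0.26189652  0.145     ]
 [ 0.4383498  -0.26291266  0.145     ]
 [ 0.43747329 -0.27426247  0.145     ]] [ 0.42373243 -0.26784637  0.145     ]
-3.9699976077716967 0.02814557597078741
-2.032090563541121 0.028656441738972062
-3.445936258639331 0.016476538893756547
-1.7564503484775098 0.016017571466032735
[ 0.39451694 -0.26622031  0.09      ] [ 0.39436228 -0.27099051  0.09      ]
```

Request:
play_rows(translation=[[0, 0, 0], [0, 0, 0], [-0.03, 0, 0.8], [0, 0, 0.8], [0, 0, 0.6], [0, 0, 0.2], [0, 0, 0]], twist=[[0, 0, 1], [0, 0, 0.97], [0, 0, 0], [0, 0, 0], [0, 0, 0], [0, 0, 0], [0, 0, 0]], gripper=[1, 1, 1, 1, 1, 1, 1])

```text
time: 4.35
tool_pos: [0.4238, -0.2672, 0.3075]
ee_rot: [3.14, -0.002, 3.087]
wrist_force: [-0.1, 0.7, 0.0]
width: 0.0939
finger_force: 0.0
```

Request:
play_rows(translation=[[0, 0, 0], [0, 0, 0], [0, 0, 0], [0, 0, 0], [0, 0, 0], [0, 0, 0], [0, 0, 0], [0, 0, 0]], twist=[[0, 0, 0], [0, 0, 0], [0, 0, 0], [0, 0, 0], [0, 0, 0], [0, 0, 0], [0, 0, 0], [0, 0, 0]], gripper=[-1, -1, -1, -1, -1, -1, -1, -1])

```text
time: 5.15
tool_pos: [0.424, -0.2674, 0.3086]
ee_rot: [3.141, -0.0, 3.088]
wrist_force: [-0.0, 0.4, -0.8]
width: 0.0331
finger_force: 0.0
```

Request:
play_rows(translation=[[0, 0, 0], [0, 0, 0], [0, 0, 0], [0, 0, 0], [0, 0, 0], [0, 0, -0.5], [0, 0, -1], [0, 0, -1]], twist=[[0, 0, 0], [0, 0, 0], [0, 0, 0], [0, 0, 0], [0, 0, 0], [0, 0, 0], [0, 0, 0], [0, 0, 0]], gripper=[-1, -1, -1, -1, -1, -1, -1, -1])

```text
time: 5.95
tool_pos: [0.4239, -0.2673, 0.4078]
ee_rot: [3.139, -0.003, 3.088]
wrist_force: [-0.1, -0.4, -2.0]
width: 0.0123
finger_force: 30.0
```

Request:
play_rows(translation=[[0, 0, -1], [-0.5, 0.98, -0.1], [-0.5, 0.98, 0], [-0.5, 0.98, 0], [-0.5, 0.98, 0], [-0.5, 0.98, 0], [-0.5, 0.98, 0], [0, 0, 0]], twist=[[0, 0, 0], [0, 0, 0], [0, 0, 0], [0, 0, 0], [0, 0, 0], [0, 0, 0], [0, 0, 0], [0, 0, 0.9]], gripper=[-1, -1, -1, -1, -1, -1, -1, -1])

```text
time: 6.75
tool_pos: [0.5583, -0.0345, 0.4508]
ee_rot: [3.138, -0.003, 3.003]
wrist_force: [-1.4, -1.0, -1.9]
width: 0.0118
finger_force: 30.0
```

Request:
play_rows(translation=[[0, 0, 0], [0, 0, 0], [0, 0, 0], [0, 0, 0], [0, 0, 0], [0, 0, 0], [0, 0, 0], [0, 0, 0]], twist=[[0, 0, 1], [0, 0, 1], [0, 0, 1], [0, 0, 1], [0, 0, 1], [0, 0, 1], [0, 0, 1], [0, 0, 1]], gripper=[-1, -1, -1, -1, -1, -1, -1, -1])

```text
time: 7.55
tool_pos: [0.5565, -0.039, 0.4515]
ee_rot: [-3.14, -0.002, 2.194]
wrist_force: [-0.0, -0.2, -2.2]
width: 0.0117
finger_force: 30.0
```

Request:
play_rows(translation=[[0, 0, 0], [0, 0, 0], [0, 0, 0], [0, 0, 0], [0, 0, 0], [0, 0, 0], [0, 0, 0], [0, 0, 0]], twist=[[0, 0, 1], [0, 0, 1], [0, 0, 1], [0, 0, 1], [0, 0, 1], [0, 0, 1], [0, 0, 1], [0, 0, 1]], gripper=[-1, -1, -1, -1, -1, -1, -1, -1])

```text
time: 8.35
tool_pos: [0.5566, -0.039, 0.4514]
ee_rot: [-3.139, -0.0, 1.394]
wrist_force: [0.3, -0.6, -3.0]
width: 0.0119
finger_force: 30.0
```

Run:
```python
from h import *
st(); im=snap('wrist','w2.png'); spots('wrist','top_hole','keeper_a','pin_tip','lock_pin','pin_grip','mouth','head_top')
robot.snapshot('top');spots('top','pin_tip','lock_pin','pin_grip');robot.snapshot('scene');spots('scene','pin_tip','lock_pin','top_hole')
```

```text
{'time': 8.35, 'tool_pos': [0.5566, -0.039, 0.4514], 'ee_rot': [-3.1392, -0.0002, 1.3937], 'wrist_force': [0.2614, -0.5973, -3.0307], 'width': 0.0119, 'finger_force': 29.9971}
wrist top_hole [([0.56, -0.0355, 0.0875], 0.93, [282.0, 186.0])]
wrist keeper_a [([0.5857, -0.0418, 0.1128], 0.66, [306.0, 193.0]), ([0.5349, -0.0345, 0.1139], 0.59, [260.0, 194.0])]
wrist pin_tip [([0.5585, -0.0421, 0.1489], 0.85, [282.0, 206.0])]
wrist lock_pin [([0.3143, -0.288, 0.0777], 0.91, [151.0, 371.0]), ([0.5582, -0.0378, 0.2249], 0.68, [281.0, 230.0]), ([0.3417, -0.1802, 0.076], 0.64, [148.0, 308.0])]
wrist pin_grip [([0.3404, -0.184, 0.1192], 0.93, [133.0, 331.0]), ([0.3145, -0.2809, 0.1179], 0.86, [137.0, 391.0]), ([0.5602, -0.0394, 0.0865], 0.59, [282.0, 189.0]), ([0.5542, -0.0407, 0.2655], 0.58, [275.0, 259.0])]
wrist mouth [([0.5675, 0.036, 0.056], 0.74, [278.0, 124.0]), ([0.5031, -0.2848, 0.0801], 0.74, [272.0, 353.0]), ([0.5351, -0.0311, 0.113], 0.55, [259.0, 191.0])]
wrist head_top []
top pin_tip [([0.3126, -0.2838, 0.0018], 0.76, [375.0, 303.0]), ([0.3439, -0.1823, -0.0019], 0.64, [329.0, 29
[... 241 characters left out ...]
45, -0.3838, 0.117], 0.79, [420.0, 232.0]), ([0.4664, -0.2752, -0.0002], 0.67, [358.0, 239.0]), ([0.3125, -0.281, 0.1157], 0.52, [385.0, 304.0])]
scene pin_tip [([0.3473, -0.1828, 0.0002], 0.85, [213.0, 166.0]), ([0.3199, -0.2842, 0.0001], 0.68, [168.0, 167.0]), ([0.5546, -0.0395, 0.1441], 0.64, [303.0, 185.0]), ([0.4466, -0.3833, 0.0013], 0.56, [131.0, 223.0])]
scene lock_pin [([0.5504, -0.0425, 0.225], 0.96, [304.0, 156.0]), ([0.3445, -0.1833, 0.076], 0.94, [208.0, 144.0]), ([0.3155, -0.2852, 0.0767], 0.93, [159.0, 144.0]), ([0.4469, -0.3822, 0.0759], 0.55, [120.0, 204.0])]
scene top_hole [([0.5572, -0.0362, 0.0866], 0.83, [304.0, 203.0]), ([0.5561, -0.0399, 0.1442], 0.74, [303.0, 186.0])]
```

View pics/w2.png

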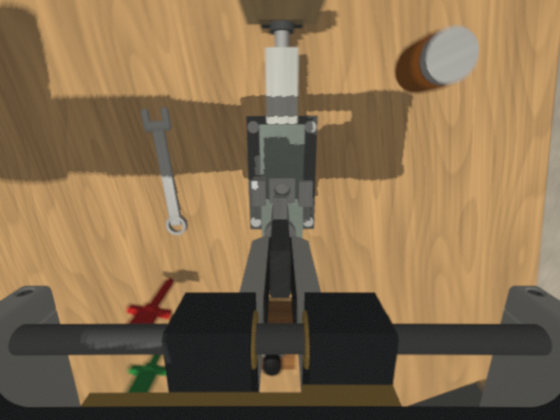

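The wrist picture shows the sleeve in line with the tool, the collar hole near (282,186), and the held pin above it. I'll lower the pin to just above the collar and check.

Request:
play_rows(translation=[[0.05, 0.03, 0.5], [0, 0, 0.4], [0, 0, 0]], twist=[[0, 0, 0], [0, 0, 0], [0, 0, 0]], gripper=[-1, -1, -1])

```text
time: 9.45
tool_pos: [0.5577, -0.0371, 0.4137]
ee_rot: [-3.136, 0.0, 1.398]
wrist_force: [-0.3, -0.2, -3.0]
width: 0.0119
finger_force: 30.0
```

Run:
```python
from h import *
st(); im=snap('wrist','w3.png'); spots('wrist','top_hole','keeper_a','pin_tip')
print(proj('wrist',(0.558,-0.0372,.1)),robot.get_obs()['joint_positions'])
a=im[130:250,210:350,::-1]
s=robot.snapshot('scene')
b=s[150:240,250:360,::-1]
a=cv2.resize(a,(560,480),interpolation=cv2.INTER_CUBIC);b=cv2.resize(b,None,fx=5,fy=5,interpolation=cv2.INTER_CUBIC)
cv2.imwrite('pics/w3c.png',a);cv2.imwrite('pics/s3c.png',b)
```

```text
{'time': 9.45, 'tool_pos': [0.5577, -0.0371, 0.4137], 'ee_rot': [-3.1358, 0.0, 1.3979], 'wrist_force': [-0.3264, -0.1577, -3.0442], 'width': 0.0119, 'finger_force': 29.9993}
wrist top_hole [([0.5611, -0.0393, 0.0863], 0.64, [282.0, 198.0])]
wrist keeper_a [([0.5852, -0.0433, 0.1126], 0.89, [306.0, 204.0]), ([0.5378, -0.0346, 0.1152], 0.83, [258.0, 205.0])]
wrist pin_tip [([0.3158, -0.2842, -0.0015], 0.84, [161.0, 348.0]), ([0.3445, -0.1792, -0.002], 0.81, [160.0, 291.0]), ([0.5597, -0.0396, 0.1089], 0.68, [280.0, 204.0])]
[278.179751   199.76717268] [-1.68047124e-01  1.05429323e-01  1.32474387e+00  1.04792286e-04
  1.70921693e+00  4.95585027e-03]
```

View pics/w3c.png

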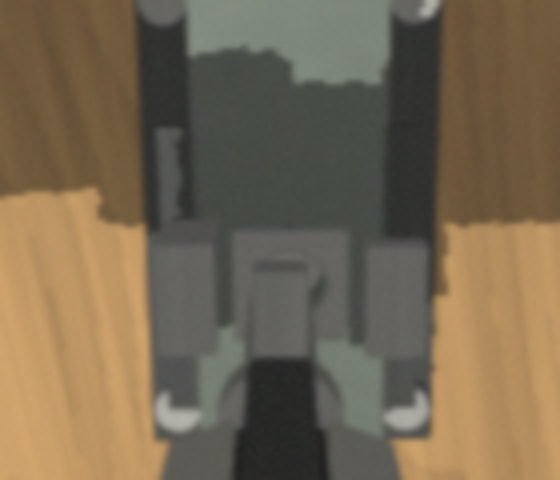

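View pics/s3c.png

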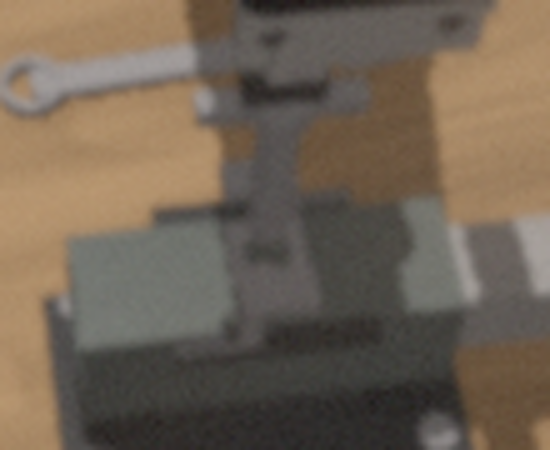

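Run:
```python
from h import *
from scipy.spatial.transform import Rotation as R
o=robot.get_obs(); Rt=R.from_euler('xyz',o['ee_rot']).as_matrix(); p=np.array(o['tool_pos']); print(o['ee_rot'])
for L in(.18,.224,.3046,.315): print(L,p+L*Rt[:,2],proj('wrist',p+L*Rt[:,2]))
for uv,z in(((282.75,201.3),.1),((282.75,204.75),.114)):
    h=ray('wrist',uv,z); print(h,'tool',Rt.T@(h-p))
for c in ((0.5576,-0.0367,.086),): print(Rt.T@(np.array(c)-p))
```

```text
[ 3.13901225e+00 -1.26851376e-04  1.39777461e+00]
0.18 [ 0.55865936 -0.03733076  0.2381753 ] [278.32542137 261.36183216]
0.224 [ 0.55877216 -0.03734481  0.19417545] [278.65393594 233.62499499]
0.3046 [ 0.5589788  -0.03737055  0.11357572] [279.01250056 203.34025936]
0.315 [ 0.55900546 -0.03737387  0.10317575] [279.04556233 200.5472624 ]
[ 0.56258216 -0.03975767  0.1       ] tool [-0.00173285  0.00392548  0.31818567]
[ 0.56248408 -0.03937314  0.114     ] tool [-0.00136917  0.00379879  0.30418534]
[ 0.00041966 -0.0015448   0.33217187]
```

In the crop the collar is centred at x = 291 and the pin's cross-bar at x = 282. So the hole is about 2.6 mm towards tool +y and 1 mm towards −x. I'll correct by that and go down gently.

Request:
play_rows(translation=[[-0.025, 0.065, 0], [0, 0, 0], [0, 0, 0.15], [0, 0, 0.15], [0, 0, 0.15], [0, 0, 0.1]], twist=[[0, 0, 0], [0, 0, 0], [0, 0, 0], [0, 0, 0], [0, 0, 0], [0, 0, 0]], gripper=[-1, -1, -1, -1, -1, -1])

```text
time: 10.3
tool_pos: [0.5601, -0.0383, 0.3936]
ee_rot: [-3.139, -0.001, 1.398]
wrist_force: [-1.7, 1.7, -2.1]
width: 0.0119
finger_force: 30.0
```

Request:
play_rows(translation=[[0, 0, 0.1], [0, 0, 0.1], [0, 0, 0.1], [0, 0, 0]], twist=[[0, 0, 0], [0, 0, 0], [0, 0, 0], [0, 0, 0]], gripper=[-1, -1, -1, -1])

```text
time: 10.7
tool_pos: [0.5601, -0.0383, 0.3817]
ee_rot: [-3.139, -0.001, 1.398]
wrist_force: [-2.3, 3.3, -2.9]
width: 0.0119
finger_force: 30.0
```

Request:
play_rows(translation=[[0.01, -0.01, 0.03], [0, 0, 0], [0, 0, 0], [0, 0, 0], [0, 0, 0], [0, 0, 0], [0, 0, 0]], twist=[[0, 0, 0], [0, 0, 0], [0, 0, 0], [0, 0, 0], [0, 0, 0], [0, 0, 0], [0, 0, 0]], gripper=[-1, -1, -0.5, 0, 0, 0, 0])

```text
time: 11.4
tool_pos: [0.5603, -0.0384, 0.3818]
ee_rot: [3.14, 0.0, 1.398]
wrist_force: [0.0, -0.2, 0.0]
width: 0.0461
finger_force: 0.0
```

Request:
play_rows(translation=[[0, 0, -0.4], [0, 0, -0.9], [0, 0, -0.5], [0.9, 0, 0], [1, 0, 0], [1, 0, 0], [1, 0, 0], [1, 0, 0]], twist=[[0, 0, 0], [0, 0, 0], [0, 0, 0], [0, 0, 0], [0, 0, 0], [0, 0, 0], [0, 0, 0], [0, 0, 0]], gripper=[0, 0, 0, 0, -1, -1, -1, -1])

```text
time: 12.2
tool_pos: [0.594, 0.1564, 0.4536]
ee_rot: [3.141, -0.0, 1.398]
wrist_force: [-0.2, -0.3, 1.2]
width: 0.0182
finger_force: 0.0
```

Run:
```python
from h import *
from scipy.spatial.transform import Rotation as R
o=st(); Rt=R.from_euler('xyz',o['ee_rot']).as_matrix(); p=np.array(o['tool_pos'])
snap('scene','s4.png');spots('scene','lock_pin','head_top');snap('top','t4.png');spots('top','lock_pin','head_top')
snap('wrist','w4.png'); d=robot.spot_point('head_top','wrist');print([(x['centre'],Rt.T@(np.array(x['centre'])-p)) for x in d[:2]])
```

```text
{'time': 12.2, 'tool_pos': [0.594, 0.1564, 0.4536], 'ee_rot': [3.1407, -0.0001, 1.3975], 'wrist_force': [-0.1568, -0.2644, 1.1521], 'width': 0.0182, 'finger_force': 0.0}
scene lock_pin [([0.3169, -0.2859, 0.0789], 0.81, [159.0, 144.0]), ([0.3474, -0.1776, 0.0749], 0.8, [211.0, 144.0]), ([0.4478, -0.3832, 0.0728], 0.68, [120.0, 205.0]), ([0.5545, -0.0401, 0.1558], 0.56, [303.0, 182.0])]
scene head_top [([0.5927, 0.1476, 0.1405], 0.6, [405.0, 179.0]), ([0.761, 0.0774, 0.0007], 0.38, [391.0, 299.0])]
top lock_pin [([0.3139, -0.2833, 0.0739], 0.72, [382.0, 303.0]), ([0.4441, -0.3826, 0.0795], 0.68, [414.0, 235.0]), ([0.5566, -0.0379, 0.152], 0.63, [248.0, 204.0]), ([0.3442, -0.186, 0.0707], 0.48, [334.0, 297.0])]
top head_top [([0.5885, 0.1559, 0.1433], 0.92, [154.0, 205.0]), ([0.5794, -0.0421, 0.1106], 0.31, [250.0, 198.0])]
[([0.5883, 0.1511, 0.1394], array([-0.00618032, -0.00501716,  0.31424438])), ([0.5618, -0.0363, 0.1554], array([-0.19534175,  0.00120347,  0.2982361 ]))]
```

Request:
play_rows(translation=[[0.7, -0.1, 0], [0, 0, 0.9], [0, 0, 1], [0, 0, 1], [0, 0, 0.85], [0, 0, 0], [-0.15, 0, 0], [-0.1, 0, 0]], twist=[[0, 0, 0], [0, 0, 0], [0, 0, 0], [0, 0, 0], [0, 0, 0], [0, 0, 0], [0, 0, 0], [0, 0, 0]], gripper=[-1, -1, -1, -1, -1, -1, -1, -1])

```text
time: 13.4
tool_pos: [0.5938, 0.1724, 0.3068]
ee_rot: [3.137, -0.002, 1.397]
wrist_force: [0.1, -0.4, 0.2]
width: 0.0005
finger_force: 0.0
```

Request:
play_rows(translation=[[-0.1, 0, 0], [-0.1, 0, 0], [-0.1, 0, 0], [-0.1, 0, 0]], twist=[[0, 0, 0], [0, 0, 0], [0, 0, 0], [0, 0, 0]], gripper=[-1, -1, -1, -1])

```text
time: 13.8
tool_pos: [0.5912, 0.1592, 0.307]
ee_rot: [3.134, -0.008, 1.399]
wrist_force: [3.1, 6.9, 1.5]
width: 0.0004
finger_force: 3.9
```

Request:
play_rows(translation=[[-0.07, 0, 0], [-0.07, 0, 0], [-0.07, 0, 0], [-0.07, 0, 0], [-0.06, 0, 0], [-0.05, 0, 0]], twist=[[0, 0, 0], [0, 0, 0], [0, 0, 0], [0, 0, 0], [0, 0, 0], [0, 0, 0]], gripper=[-1, -1, -1, -1, -1, -1])

```text
time: 14.4
tool_pos: [0.5885, 0.1433, 0.307]
ee_rot: [3.134, -0.006, 1.399]
wrist_force: [2.2, 4.3, 1.7]
width: 0.0003
finger_force: 2.3
```

Request:
play_rows(translation=[[-0.04, 0, 0], [-0.04, 0, 0], [-0.04, 0, 0], [-0.04, 0, 0], [-0.04, 0, 0]], twist=[[0, 0, 0], [0, 0, 0], [0, 0, 0], [0, 0, 0], [0, 0, 0]], gripper=[-1, -1, -1, -1, -1])

```text
time: 14.9
tool_pos: [0.5866, 0.136, 0.3049]
ee_rot: [3.139, -0.007, 1.399]
wrist_force: [3.9, 12.3, 4.1]
width: 0.0004
finger_force: 6.4
```

Run:
```python
from h import *
st(); s=snap('scene','s5.png');spots('scene','lock_pin','pin_grip','head_top');snap('top','t5.png');spots('top','lock_pin','pin_grip','head_top')
cv2.imwrite('pics/s5c.png',cv2.resize(s[120:240,240:420,::-1],None,fx=4,fy=4,interpolation=cv2.INTER_CUBIC))
```

```text
{'time': 14.9, 'tool_pos': [0.5866, 0.136, 0.3049], 'ee_rot': [3.1389, -0.0073, 1.3989], 'wrist_force': [3.8793, 12.2734, 4.062], 'width': 0.0004, 'finger_force': 6.3971}
scene lock_pin [([0.5515, -0.0413, 0.1016], 0.8, [301.0, 197.0]), ([0.4449, -0.3839, 0.0739], 0.8, [119.0, 204.0]), ([0.3448, -0.1841, 0.0751], 0.7, [208.0, 144.0]), ([0.3162, -0.2849, 0.0775], 0.61, [159.0, 144.0])]
scene pin_grip [([0.3151, -0.2875, 0.1202], 0.83, [153.0, 131.0]), ([0.3426, -0.1836, 0.1166], 0.75, [205.0, 130.0]), ([0.4467, -0.3839, 0.1211], 0.71, [112.0, 191.0]), ([0.5596, -0.0413, 0.1425], 0.67, [303.0, 188.0])]
scene head_top [([0.5864, 0.1156, 0.1399], 0.69, [388.0, 180.0])]
top lock_pin [([0.4455, -0.3842, 0.0783], 0.81, [414.0, 235.0]), ([0.5535, -0.0395, 0.0995], 0.79, [251.0, 211.0]), ([0.3434, -0.1869, 0.0738], 0.69, [335.0, 297.0]), ([0.3145, -0.2847, 0.0714], 0.51, [382.0, 303.0])]
top pin_grip [([0.4447, -0.3829, 0.1156], 0.88, [419.0, 233.0]), ([0.3107, -0.2864, 0.1162], 0.87, [388.0, 304.0]), ([0.3486, -0.1843, 0.1179], 0.63, [336.0, 295.0])]
top head_top [([0.5817, 0.1237, 0.1444], 0.71, [169.0, 206.0])]
```

View pics/s5c.png

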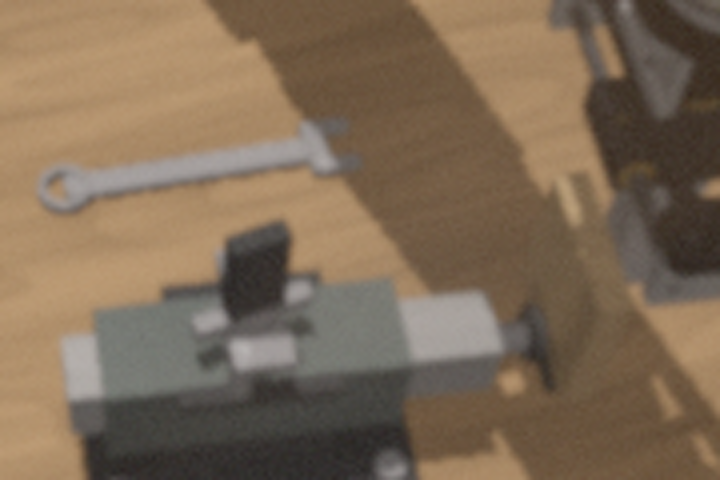

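The pin has dropped fully: its cross-bar lies on the collar along the sleeve at crop (255,310), with origin z ≈ 0.100. I'll go back to it.

Request:
play_rows(translation=[[0.35, 0, 0], [0, 0, -1], [0, 0, -1], [-0.8, 0, -0.5], [-1, 0, 0], [-1, 0, 0], [-1, 0, 0], [0, 0, 0]], twist=[[0, 0, 0], [0, 0, 0], [0, 0, 0], [0, 0, 0], [0, 0, 0], [0, 0, 0], [0, 0, 0], [0, 0, 0]], gripper=[-1, -1, 0, 0, 0, 0, 0, 0])

```text
time: 16.1
tool_pos: [0.5615, -0.006, 0.402]
ee_rot: [-3.137, 0.005, 1.391]
wrist_force: [-0.4, 0.9, -0.9]
width: 0.0447
finger_force: 0.0
```

Run:
```python
from h import *
from scipy.spatial.transform import Rotation as R
o=st(); Rt=R.from_euler('xyz',o['ee_rot']).as_matrix(); p=np.array(o['tool_pos'])
print('to hole',Rt.T@(np.array([.5603,-.0384,.33])-p))
im=snap('wrist','w6.png');
for n in('pin_grip','lock_pin','keeper_a'):
  print(n,[(np.round(x['centre'],4),(Rt.T@(np.array(x['centre'])-p)).round(4)) for x in robot.spot_point(n,'wrist')[:4]])
```

```text
{'time': 16.1, 'tool_pos': [0.5615, -0.006, 0.402], 'ee_rot': [-3.1372, 0.0045, 1.3907], 'wrist_force': [-0.3787, 0.8821, -0.9126], 'width': 0.0447, 'finger_force': 0.0}
to hole [-0.03178631  0.00498     0.07213587]
pin_grip [(array([ 0.5562, -0.0435,  0.1422]), array([-0.0367,  0.0027,  0.26  ]))]
lock_pin [(array([ 0.5608, -0.0398,  0.1045]), array([-0.0321,  0.0067,  0.2976]))]
keeper_a [(array([ 0.5844, -0.0432,  0.1126]), array([-0.0312,  0.0305,  0.2894])), (array([ 0.5329, -0.0374,  0.1131]), array([-0.0347, -0.0212,  0.2892])), (array([ 0.4633, -0.2746, -0.0041]), array([-0.28  , -0.0467,  0.4076]))]
```

Request:
play_rows(translation=[[-0.83, 0.11, 0], [0, 0, 0], [0, 0, 0.8], [0, 0, 0.7], [0, 0, 0.27], [0, 0, 0], [0, 0, 0], [0, 0, 0]], twist=[[0, 0, 0], [0, 0, 0], [0, 0, 0], [0, 0, 0], [0, 0, 0], [0, 0, 0], [0, 0, 0], [0, 0, 0]], gripper=[0, 0, 0, 0, 0, 0, -1, -1])

```text
time: 17.1
tool_pos: [0.5616, -0.0348, 0.3347]
ee_rot: [3.138, -0.0, 1.398]
wrist_force: [0.2, -0.1, 0.8]
width: 0.0347
finger_force: 0.0
```

Request:
play_rows(translation=[[0, 0, 0], [0, 0, 0], [0, 0, 0], [0, 0, 0], [0, 0, 0], [0, 0, 0]], twist=[[0, 0, 0], [0, 0, 0], [0, 0, 0], [0, 0, 0], [0, 0, 0], [0, 0, 0]], gripper=[-1, -1, -1, -1, -1, -1])

```text
time: 17.7
tool_pos: [0.5605, -0.0349, 0.3335]
ee_rot: [-3.14, -0.0, 1.398]
wrist_force: [-4.8, 0.8, 5.5]
width: 0.0121
finger_force: 29.9
```

Request:
play_rows(translation=[[0, 0, 0], [0, 0, 0], [0, 0, 0], [-0.08, -0.02, 0], [0, 0, 0], [0, 0, 0], [0, 0, 0], [0, 0, 0]], twist=[[0, 0, 0], [0, 0, 0], [0, 0, 0], [0, 0, 0], [0, 0, 0], [0, 0, 0], [0, 0, 0], [0, 0, 0]], gripper=[-0.5, -0.5, -0.5, -0.5, -1, -1, -1, -1])

```text
time: 18.5
tool_pos: [0.5594, -0.0382, 0.3326]
ee_rot: [-3.14, 0.0, 1.398]
wrist_force: [-2.2, -0.0, 1.0]
width: 0.0116
finger_force: 30.0
```

Request:
play_rows(translation=[[0, 0, 0.08], [0, 0, 0.05], [0, 0, 0.04], [0, 0, 0]], twist=[[0, 0, 0], [0, 0, 0], [0, 0, 0], [0, 0, 0]], gripper=[-1, -1, -1, -1])

```text
time: 18.9
tool_pos: [0.5592, -0.0381, 0.3282]
ee_rot: [3.142, 0.001, 1.398]
wrist_force: [-6.2, -0.3, 9.7]
width: 0.0118
finger_force: 30.0
```

Request:
play_rows(translation=[[0, -0.02, 0.04], [0, 0, 0]], twist=[[0, 0, 0], [0, 0, 0]], gripper=[-1, -1])

```text
time: 19.1
tool_pos: [0.5587, -0.0381, 0.3273]
ee_rot: [3.139, 0.001, 1.398]
wrist_force: [-4.9, 0.6, 10.1]
width: 0.0121
finger_force: 30.0
```

Request:
play_rows(translation=[[0, -0.02, 0.04], [0, 0, 0.02], [0, 0, 0]], twist=[[0, 0, 0], [0, 0, 0], [0, 0, 0]], gripper=[-1, -1, -1])

```text
time: 19.4
tool_pos: [0.5582, -0.038, 0.3259]
ee_rot: [3.137, 0.0, 1.398]
wrist_force: [-4.5, -0.4, 13.3]
width: 0.0119
finger_force: 30.0
```

Request:
play_rows(translation=[[0, 0, 0], [0, 0, 0], [0, 0, 0], [0, 0, 0], [0, 0, 0], [0, 0, 0], [0, 0, 0], [0, 0, 0]], twist=[[0, 0, 0.9], [0, 0, 0.9], [0, 0, 0.9], [0, 0, 0.9], [0, 0, 0.9], [0, 0, 0.9], [0, 0, 0.9], [0, 0, 0.9]], gripper=[-1, -1, -1, -1, -1, -1, -1, -1])

```text
time: 20.2
tool_pos: [0.5583, -0.038, 0.325]
ee_rot: [3.138, -0.002, 0.674]
wrist_force: [-3.5, -0.8, 10.3]
width: 0.0119
finger_force: 30.0
```

Request:
play_rows(translation=[[0, 0, 0], [0, 0, 0], [0, 0, 0], [0, 0, 0], [0, 0, 0], [0, 0, 0], [0, 0, 0]], twist=[[0, 0, 0.9], [0, 0, 0.9], [0, 0, 0.9], [0, 0, 0.9], [0, 0, 0.9], [0, 0, 0.9], [0, 0, 0.9]], gripper=[-1, -1, -1, -1, -1, -1, -1])

```text
time: 20.9
tool_pos: [0.5583, -0.0381, 0.3249]
ee_rot: [3.14, -0.004, 0.044]
wrist_force: [-4.1, -1.1, 9.3]
width: 0.0116
finger_force: 30.0
```

Run:
```python
from h import *
o=st(); print(o['wrist_torque'])
```

```text
{'time': 20.9, 'tool_pos': [0.5583, -0.0381, 0.3249], 'ee_rot': [3.1397, -0.0037, 0.0444], 'wrist_force': [-4.055, -1.0563, 9.3222], 'width': 0.0116, 'finger_force': 29.9887}
[-0.24790219  1.0127025   0.10564319]
```

Request:
play_rows(translation=[[0, 0, 0], [0, 0, 0], [0, 0, 0], [0, 0, 0]], twist=[[0, 0, 0.8], [0, 0, 0.8], [0, 0, 0.8], [0, 0, 0]], gripper=[-1, -1, -1, -1])

```text
time: 21.3
tool_pos: [0.5583, -0.0382, 0.325]
ee_rot: [3.14, -0.004, -0.194]
wrist_force: [-2.9, -0.9, 8.8]
width: 0.0119
finger_force: 30.0
```

Run:
```python
from h import *
o=st(); print(o['wrist_torque'])
```

```text
{'time': 21.3, 'tool_pos': [0.5583, -0.0382, 0.325], 'ee_rot': [3.1404, -0.0039, -0.1935], 'wrist_force': [-2.9175, -0.898, 8.8257], 'width': 0.0119, 'finger_force': 29.9975}
[-0.23959352  1.05748417 -0.02168151]
```

Request:
play_rows(translation=[[0, 0, -0.04], [0, 0, -0.04], [0, 0, -0.03], [0, 0, 0]], twist=[[0, 0, 0], [0, 0, 0], [0, 0, 0], [0, 0, 0]], gripper=[-1, -1, -1, -1])

```text
time: 21.7
tool_pos: [0.5584, -0.0382, 0.3278]
ee_rot: [3.141, -0.003, -0.192]
wrist_force: [-2.2, -1.8, 6.3]
width: 0.0118
finger_force: 30.0
```

Request:
play_rows(translation=[[0, 0, -0.04], [0, 0, -0.04], [0, 0, -0.03], [0, 0, 0]], twist=[[0, 0, 0], [0, 0, 0], [0, 0, 0], [0, 0, 0]], gripper=[-1, -1, -1, -1])

```text
time: 22.1
tool_pos: [0.5586, -0.0382, 0.3305]
ee_rot: [3.141, -0.002, -0.192]
wrist_force: [2.3, -3.3, 1.5]
width: 0.0113
finger_force: 30.0
```

Request:
play_rows(translation=[[0, 0, 0], [0, 0, 0], [0, 0, 0], [0, 0, 0], [0, 0, 0], [0, 0, -0.6], [0, 0, -1], [0, 0, -0.7]], twist=[[0, 0, 0], [0, 0, 0], [0, 0, 0], [0, 0, 0], [0, 0, 0], [0, 0, 0], [0, 0, 0], [0, 0, 0]], gripper=[-0.4, -0.3, -0.3, -0.3, -0.3, -0.3, -0.3, -0.3])

```text
time: 22.9
tool_pos: [0.5581, -0.0377, 0.4248]
ee_rot: [-3.141, -0.001, -0.192]
wrist_force: [0.9, 0.4, 0.1]
width: 0.0329
finger_force: 0.0
```

Request:
play_rows(translation=[[-1, 0, -0.2], [-1, 0, 0], [-1, 0, 0], [-1, 0, 0]], twist=[[0, 0, 0], [0, 0, 0], [0, 0, 0], [0, 0, 0]], gripper=[0, 0, 0, 0])

```text
time: 23.3
tool_pos: [0.3996, -0.007, 0.4307]
ee_rot: [-3.141, -0.0, -0.192]
wrist_force: [0.7, 0.4, -0.1]
width: 0.0471
finger_force: 0.0
```

Run:
```python
from h import *
st(); s=robot.snapshot('scene');spots('scene','lock_pin','round_pin','jar','wrench','keeper_a');t=robot.snapshot('top');spots('top','lock_pin')
f=lambda a:cv2.resize(a[:,:,::-1],(400,400),interpolation=cv2.INTER_CUBIC)
cv2.imwrite('pics/s7c.png',np.hstack([f(s[150:230,260:340]),f(t[165:245,210:290])]))
```

```text
{'time': 23.3, 'tool_pos': [0.3996, -0.007, 0.4307], 'ee_rot': [-3.1412, -0.0001, -0.1922], 'wrist_force': [0.6993, 0.4124, -0.1396], 'width': 0.0471, 'finger_force': 0.0}
scene lock_pin [([0.4483, -0.3818, 0.0748], 0.87, [121.0, 205.0]), ([0.3444, -0.1823, 0.0784], 0.65, [208.0, 143.0]), ([0.3177, -0.2884, 0.0768], 0.59, [158.0, 145.0])]
scene round_pin [([0.5043, -0.2842, 0.0799], 0.83, [173.0, 214.0])]
scene jar [([0.7611, 0.0809, 0.0007], 0.66, [393.0, 298.0])]
scene wrench [([0.3891, -0.0108, 0.0023], 0.61, [289.0, 162.0])]
scene keeper_a [([0.5847, -0.0397, 0.1137], 0.98, [308.0, 208.0]), ([0.5352, -0.0363, 0.1126], 0.81, [301.0, 187.0])]
top lock_pin [([0.5561, -0.0404, 0.0977], 0.68, [251.0, 209.0]), ([0.3141, -0.2825, 0.0719], 0.63, [381.0, 303.0]), ([0.346, -0.1845, 0.0769], 0.6, [334.0, 296.0]), ([0.5584, -0.0378, 0.0856], 0.25, [250.0, 210.0])]
```

View pics/s7c.png

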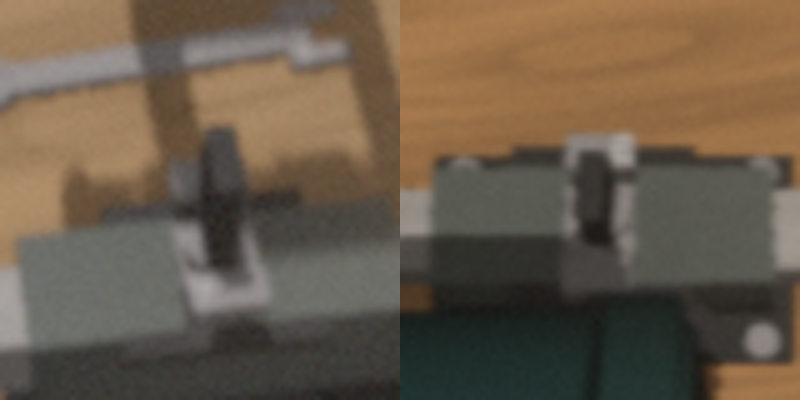

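The picture shows the tab across the sleeve at top crop (595,195), with the cross-bar under both keepers. It rose about 5.5 mm from the bottom of the press, which fits being in the pockets. The round pin, jar and wrench haven't moved.

```bash
python3 -c "
from bench import robot
print(robot.close_job())"
```

```text
the job is handed in; nothing more can be done
None
```

The job is handed in at about 24 s of robot time: the bar is slid in, and the pin dropped through both holes, was turned a quarter turn clockwise, sprang up under the keepers and was let go; the round pin, jar and wrench were not disturbed.

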